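# Stroke the vent grille's blades shut

## Task

Shut the vent grille on the bench: starting at the end with the yellow tab, run the shut fingertips lightly along the row of standing blades so that each one in turn folds over flat towards the plain end, until all five lie flat in the frame. Grip nothing, do not lift, tip or shift the grille or press hard on it, leave everything else on the bench where it is, and finish clear.

Things in the scene. Friction and masses are not known exactly. Their poses are not given: they have to be found in the camera images.
- grille: loose grey steel vent grille lying on its back on the bench, 250 x 138 mm, 30 mm high, 1.6 kg, with five white blades across it. Origin: centre of its underside, on the bench. Its x axis runs along the row of blades, from the end with the yellow tab (a 20 x 90 mm yellow patch on the end flange, at x = -112 mm) to the plain end; z is up. It may lie at any yaw.
- blade1 (a joint): blade 1 of 5 from the tab: white plate 34 mm hinge to free edge, 92 mm wide, 2.5 mm thick, 4 mm bead on the free edge. Hinge line along the grille's y at x = -89 mm, 31 mm above the bench. 0 rad = shut, flat in the frame, free edge towards the plain end; 1.57 = upright; 2.0 = stop, leaning back to the tab. Friction hinge (0.012 N m) stays where left.
- blade2 (a joint): blade 2 of 5 from the tab: white plate 34 mm hinge to free edge, 92 mm wide, 2.5 mm thick, 4 mm bead on the free edge. Hinge line along the grille's y at x = -53 mm, 31 mm above the bench. 0 rad = shut, flat in the frame, free edge towards the plain end; 1.57 = upright; 2.0 = stop, leaning back to the tab. Friction hinge (0.012 N m) stays where left.
- blade3 (a joint): blade 3 of 5 from the tab: white plate 34 mm hinge to free edge, 92 mm wide, 2.5 mm thick, 4 mm bead on the free edge. Hinge line along the grille's y at x = -17 mm, 31 mm above the bench. 0 rad = shut, flat in the frame, free edge towards the plain end; 1.57 = upright; 2.0 = stop, leaning back to the tab. Friction hinge (0.012 N m) stays where left.
- blade4 (a joint): blade 4 of 5 from the tab: white plate 34 mm hinge to free edge, 92 mm wide, 2.5 mm thick, 4 mm bead on the free edge. Hinge line along the grille's y at x = 19 mm, 31 mm above the bench. 0 rad = shut, flat in the frame, free edge towards the plain end; 1.57 = upright; 2.0 = stop, leaning back to the tab. Friction hinge (0.012 N m) stays where left.
- blade5 (a joint): blade 5 of 5 from the tab: white plate 34 mm hinge to free edge, 92 mm wide, 2.5 mm thick, 4 mm bead on the free edge. Hinge line along the grille's y at x = 55 mm, 31 mm above the bench. 0 rad = shut, flat in the frame, free edge towards the plain end; 1.57 = upright; 2.0 = stop, leaning back to the tab. Friction hinge (0.012 N m) stays where left.
- screwdriver: red-handled screwdriver, 160 mm long, lying along its x axis (handle to -x) beside the grille (bystander, leave alone)
- jar: small jar with a steel cap, 48 mm across, 60 mm high, beside the grille; origin under its centre (bystander, leave alone)
- bracket: steel L-bracket 70 x 30 mm, 46 mm high, beside the grille; origin under its centre (bystander, leave alone)
- tape: yellow tape measure, 66 x 36 x 62 mm high; origin under its centre (bystander, leave alone)
- mug: blue mug, 80 mm across, 90 mm high; origin under its centre (bystander, leave alone)
- spray: orange spray can, 56 mm across, 170 mm high; origin under its centre (bystander, leave alone)
- wrench: steel wrench, 180 mm long, lying flat along its x axis (bystander, leave alone)

How it is judged:
By the outcome, as a careful person would: the job done as asked, in the order asked, and still so for the second after the job is handed in, with the robot touching nothing.
It also fails if it takes over 38 s, if anything falls off the work surface, if the arm or the gripper's body presses on something with over 40 N, if the wrist force passes 120 N, or if a joint passes its speed limit or range.

## Robot

A 6-joint arm with a two-finger parallel gripper is mounted at the origin on the work surface. World frame = base frame: x ahead of the robot, y to its left, z up, the work surface at z = 0. Lengths are in m, angles in rad, forces in N, time in s.
With the tool pointing down it reaches from about 0.3 to 0.875 m from the base axis. Payload 4.2 kg.
Tool frame: the origin (TCP) lies at the very end of the fingers, on their centre line; the grasp point (between the pads) lies 19 mm behind it; z points along the fingers, y is the line along which they close (so a half turn about z gives the same grasp; the last joint's range is limited). The gripper opens to 85 mm and grips with 20 to 120 N. Pads are 22 mm wide; open, the fingers measure 114 mm over their backs; the gripper's body (76 mm by 85 mm) begins 54 mm behind the grasp point. The pads swing forward as they close: fully open they stand 13 mm farther back than shut.
Start: joints at [-1.279, 0.32, 1.565, -0, 1.257, -0.02], TCP at [0.176, -0.547, 0.231] pointing down, gripper open.
Joint ranges: [-3.11, 3.11], [-0.84, 2.01], [0.21, 2.61], [-1.34, 4.49], [0.05, 2.63], [-2.56, 2.56]. Speed limits (rad/s): [2.57, 2.57, 3.14, 3.14, 3.14, 3.14].

## Interface

Orientations are given as a unit quaternion [w, x, y, z].
In Python, from bench import telemetry, imaging, job_done gives the robot as it stands. The module is installed in compiled form; this text tells all that it offers.
- The arm moves only by the shell command python3 -m crank 'ROWS'. ROWS is JSON, a list of rows, each a list of 7 numbers: the closure, from 0 (fully open) to 1 (shut), then the shift along the world's x, y, z scaled (see below), then the turn, a rotation vector about the world's x, y, z scaled (see below). In form: [[fingers, tx, ty, tz, rx, ry, rz], ...]. A call has exactly 10 rows; each row is the pose to reach, as a shift and turn from the pose commanded when the call began; what a row does not reach only later rows make up. The controller multiplies each number of a shift by 0.25 m and each number of a turn by 120 degrees. A row lasts 1/10 s, in which the tool goes at most 50 mm and 8.59 degrees, less where a joint would pass 70% of its speed; a pose out of reach is approached as far as the arm can. A call with a number of a shift or a turn outside -1 to 1 is refused whole. A call with a gripper value outside its range is refused whole. The fingers move at their own pace and stop on an object; the grip force is fixed at half the most. Time passes only in rows, so rows that repeat a pose let the fingers close, or fill a call up. It gives the time, the measured TCP pose, the force, the opening and the grip force at its end, in the units of the state.
- telemetry.state(): the state, without advancing time (a new reading comes with each control period).
- imaging.snapshot(name): name is "scene" or "top" or "wrist"; returns the picture (384x512x3 uint8, blue, green, red); there is no depth.
- imaging.camera_info(name): a dict with "fx", "fy", "cx", "cy" (pixels), "k1" (the pictures are not rectified: a ray, as slopes to the right and down, at radius r is drawn at 1 + k1 r^2 times it, then the intrinsics apply), "position" and "attitude" of the camera in the world; the wrist camera has in their place "hand_eye" (4x4, takes a point from camera to tool coordinates, whose origin is the TCP and whose axes are the flange's). Camera axes: x right, y down, z forward; pixel columns grow to the right and rows downward; lengths in m; the calibration is good to about 2 mm. A picture is of the moment at which its call begins: read the wrist's pose just before it. camera_info takes no time and is no camera call.
- job_done(): hands the job in; it is judged then, once.
The state is a dict: "time_s": time; "joint_positions": joint angles; "qvel": joint speeds; "effort": joint torques, N m; "eef_pos": TCP position; "tool_rot": TCP orientation; "contact_force": force on the tool from outside, world axes, zero at the start; "wrist_torque": the same for the moment, N m; "grip_width": finger opening in m; "gripper_force": force on a finger pad.
Only numpy, scipy, OpenCV 4.12 (cv2) and the standard library are available. Lean on these libraries where they do the work, as an engineer would, in place of code of your own. Each camera call takes 0.05 s, during which the arm holds its last target. There are 200 camera calls.

## Working session

There is one attempt and no reset: what is moved stays moved. The work goes in short steps, Python scripts to look and compute and a shell command to move; the robot and the scene stay as the last step left them, time stands still between calls to the robot, and variables do not carry over. Pictures are saved under pics/ and viewed, at most 10 in all, crops included, and the job is handed in when it is done.

```bash
mkdir -p pics; python3 - <<'E'
from bench import telemetry, imaging
import cv2
s=telemetry.state(); print({k:s[k] for k in('time_s','eef_pos','tool_rot','contact_force','grip_width')})
for n in('top','scene'):
    print(imaging.camera_info(n)); cv2.imwrite(f'pics/{n}0.png',imaging.snapshot(n))
print(imaging.camera_info('wrist'))
E
```

```text
{'time_s': 0.0, 'eef_pos': array([ 0.17625366, -0.54681371,  0.23048126]), 'tool_rot': array([-8.80851938e-04,  9.87874488e-01,  1.55252082e-01, -1.09546437e-04]), 'contact_force': array([-0.69860478, -0.46923084, -0.97412157]), 'grip_width': 0.08517055055824727}
{'fx': 390.048795820023, 'fy': 390.048795820023, 'cx': 253.7860655052624, 'cy': 196.65793292950218, 'k1': -0.010353303406152167, 'position': array([ 0.31542191, -0.00327828,  1.1895585 ]), 'attitude': array([-0.07749873,  0.71083463, -0.69635364,  0.06164151])}
{'fx': 379.1859707620963, 'fy': 379.1859707620963, 'cx': 261.2631714891198, 'cy': 196.0264718884734, 'k1': -0.006943170818641709, 'position': array([1.32563899, 0.38453423, 1.16861433]), 'attitude': array([-0.18061065,  0.50603193,  0.79511906, -0.28124217])}
{'fx': 334.9224669316578, 'fy': 334.9224669316578, 'cx': 255.55205073306402, 'cy': 187.99913767440907, 'k1': -0.07919832360444849, 'hand_eye': array([[-4.85443274e-04, -9.66139450e-01, -2.58020015e-01,
         6.44275755e-02],
       [ 9.99999809e-01, -5.67851954e-04,  2.44868573e-04,
         8.70276615e-04],
       [-3.83094357e-04, -2.58019847e-01,  9.66139541e-01,
        -1.41889265e-01],
       [ 0.00000000e+00,  0.00000000e+00,  0.00000000e+00,
         1.00000000e+00]])}
```

View pics/top0.png

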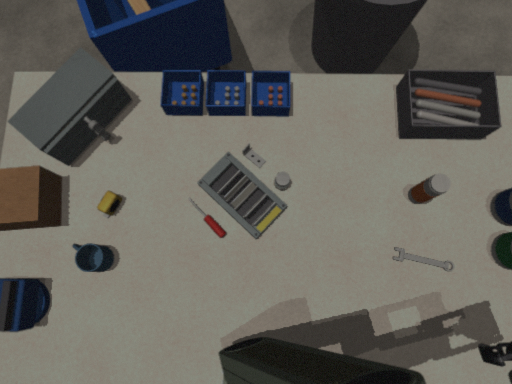

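View pics/scene0.png

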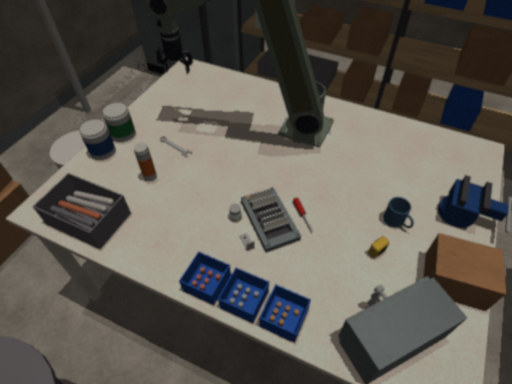

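The top view shows the grille at about (243,195), its yellow tab at (269,219) and its plain end near (215,168). The screwdriver (210,218), bracket (255,155) and jar (283,181) lie beside it. I'll crop in to measure.

```bash
cat > h.py <<'E'
import numpy as np, cv2
from scipy.spatial.transform import Rotation as R
from bench import imaging
def rot(q): return R.from_quat(np.roll(q,-1)).as_matrix()
def cam(n):
    i=imaging.camera_info(n); K=np.array([[i['fx'],0,i['cx']],[0,i['fy'],i['cy']],[0,0,1.]])
    return K,np.array([i['k1'],0,0,0,0.]),rot(i['attitude']),np.array(i['position'])
def ray(n,px,z):
    K,d,A,p=cam(n); u=cv2.undistortPoints(np.array(px,float).reshape(-1,1,2),K,d)[:,0]
    v=np.c_[u,np.ones(len(u))]@A.T; return p+v*((z-p[2])/v[:,2])[:,None]
def proj(n,P):
    K,d,A,p=cam(n); return cv2.projectPoints((np.array(P,float)-p)@A,np.zeros(3),np.zeros(3),K,d)[0][:,0]
E
python3 - <<'E'
from h import *
print(ray('top',[[243,195],[269,219],[231,153],[287,206],[260,237],[199,183]],0.03).round(4))
t=cv2.imread('pics/top0.png')[145:245,190:300]; s=cv2.imread('pics/scene0.png')[175:260,215:325]
o=np.vstack([cv2.resize(x,(770,k),interpolation=cv2.INTER_CUBIC) for x,k in((t,700),(s,595))])
cv2.imwrite('pics/c0.png',cv2.resize(t,(770,600*1),interpolation=cv2.INTER_CUBIC)) 
cv2.imwrite('pics/c1.png',cv2.resize(s,(770,595),interpolation=cv2.INTER_CUBIC))
E
```

```text
[[ 0.5513  0.0584  0.03  ]
 [ 0.4793 -0.0216  0.03  ]
 [ 0.6837  0.0994  0.03  ]
 [ 0.5199 -0.0752  0.03  ]
 [ 0.4249  0.0043  0.03  ]
 [ 0.5863  0.1943  0.03  ]]
```

View pics/c0.png

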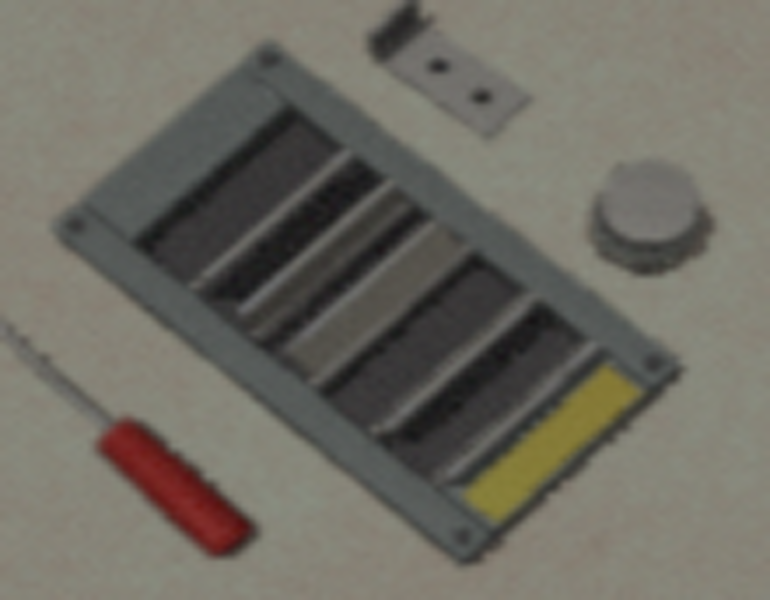

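View pics/c1.png

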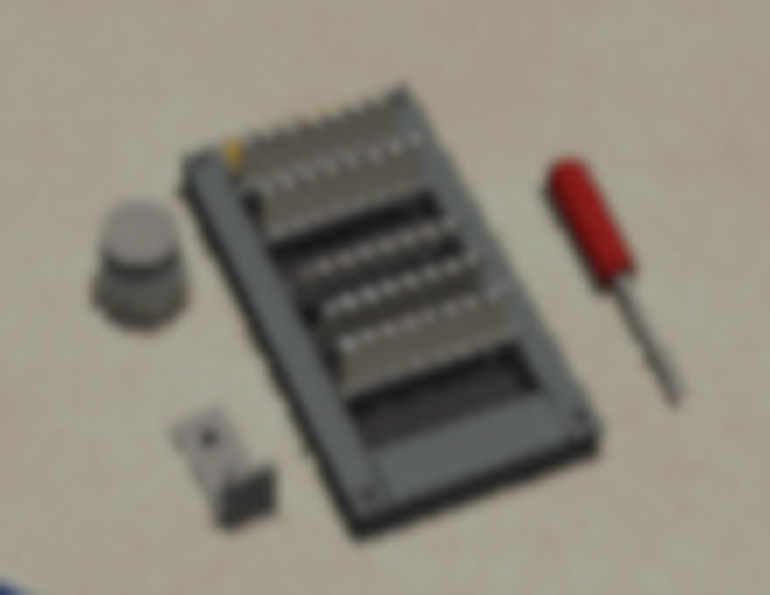

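Top crop: grille corners at about (268,40), (682,368), (468,565) and (52,228). Blades 1 and 2 stand near (520,410) and (455,365), blade 3 leans towards the plain end, and blades 4 and 5 stand. The scene crop agrees. Next I'll fit the pose and estimate the blade angles.

```bash
python3 - <<'E'
from h import *
from scipy.optimize import least_squares as LS, minimize_scalar
from bench import telemetry
T=lambda p:np.array(p,float)/[7,6]+[190-.43,145-.42]
S=lambda p:np.array(p,float)/7+[215-.43,175-.43]
# order: plain+y, plain-y, tab-y, tab+y  (grille frame)
G=np.array([[.125,.069],[.125,-.069],[-.125,-.069],[-.125,.069]])
t=T([[52,228],[268,40],[682,368],[468,565]]); s=S([[602,428],[358,514],[185,160],[405,85]])
W=lambda p,g:np.c_[p[:2]+np.asarray(g)[:,:2]@np.array([[np.cos(p[2]),np.sin(p[2])],[-np.sin(p[2]),np.cos(p[2])]]),np.asarray(g)[:,2]]
G3=np.c_[G,np.full(4,.03)]
for nm,f in (('both',lambda p:np.r_[proj('top',W(p,G3))-t,proj('scene',W(p,G3))-s].ravel()),('top',lambda p:(proj('top',W(p,G3))-t).ravel()),('scene',lambda p:(proj('scene',W(p,G3))-s).ravel())):
    r=LS(f,[.55,.06,.83]); print(nm,r.x.round(4),np.degrees(r.x[2]).round(1),'res',r.fun.round(1))
    if nm=='both':p=r.x
bl=T([[522,412],[455,365],[362,288],[315,245],[272,220]])
for k,x in enumerate([-.089,-.053,-.017,.019,.055]):
    e=lambda a:np.array([[x+.034*np.cos(a),0,.031+.034*np.sin(a)]])
    A=np.arange(0,2.05,.1); d=[np.dot(proj('top',W(p,e(a)))[0]-bl[k],proj('top',W(p,[[.05,0,.03]]))[0]-proj('top',W(p,[[-.05,0,.03]]))[0]) for a in A]
    print('blade',k+1,'angle',A[np.argmin(np.abs(d))])
q=telemetry.state(); tcp=q['eef_pos']; M=rot(q['tool_rot']); y=np.degrees(np.arctan2(M[1,0],M[0,0])); print('tool yaw',y,'turn deg',np.degrees(p[2])-y,(np.degrees(p[2])-y)/120)
for gx,z in((-.145,.14),(-.145,.046),(.1,.046)):
    w=W(p,[[gx,0,z]])[0]; print(gx,w.round(4),'shift/.25',((w-tcp)/.25).round(4))
print('unit x/.25 per 10mm',.04*np.cos(p[2]),.04*np.sin(p[2]))
E
```

```text
both [0.5556 0.0627 0.8331] 47.7 res [-0.3 -0.4  0.2 -0.5  0.3 -0.8 -0.6 -0.3  0.7 -0.8 -0.  -0.3 -0.7 -1.2
  0.5 -0.9]
top [0.5541 0.0623 0.8345] 47.8 res [-0.3  0.2  0.2  0.   0.5 -0.4 -0.4  0.2]
scene [0.5588 0.0637 0.8318] 47.7 res [ 0.6  0.  -0.2  0.6 -0.9 -0.5  0.5 -0.3]
blade 1 angle 1.7000000000000002
blade 2 angle 1.7000000000000002
blade 3 angle 1.1
blade 4 angle 1.4000000000000001
blade 5 angle 1.8
tool yaw 17.863345078291747 turn deg 29.86984840212204 0.248915403351017
-0.145 [ 0.4581 -0.0446  0.14  ] shift/.25 [ 1.1274  2.0092 -0.3623]
-0.145 [ 0.4581 -0.0446  0.046 ] shift/.25 [ 1.1274  2.0092 -0.7383]
0.1 [0.6229 0.1367 0.046 ] shift/.25 [ 1.7865  2.7344 -0.7383]
unit x/.25 per 10mm 0.026903356240988968 0.02960083483570083
```

```bash
python3 -m crank '[[1,0.06,0.1,0,0,0,0.025],[1,0.12,0.2,0,0,0,0.05],[1,0.18,0.3,0,0,0,0.075],[1,0.24,0.4,0,0,0,0.1],[1,0.30,0.5,0,0,0,0.125],[1,0.36,0.6,0,0,0,0.15],[1,0.42,0.7,0,0,0,0.175],[1,0.48,0.8,0,0,0,0.2],[1,0.52,0.9,0,0,0,0.225],[1,0.56,1.0,0,0,0,0.249]]'
python3 -m crank '[[1,0.06,0.1,0,0,0,0],[1,0.12,0.2,-0.04,0,0,0],[1,0.18,0.3,-0.08,0,0,0],[1,0.24,0.4,-0.12,0,0,0],[1,0.30,0.5,-0.16,0,0,0],[1,0.36,0.6,-0.20,0,0,0],[1,0.42,0.7,-0.24,0,0,0],[1,0.48,0.8,-0.28,0,0,0],[1,0.53,0.92,-0.32,0,0,0],[1,0.567,1.0,-0.36,0,0,0]]'
python3 - <<'E'
from h import *
from bench import telemetry
q=telemetry.state(); M=rot(q['tool_rot']); print(q['time_s'],q['eef_pos'],M.round(3).tolist(),q['contact_force'],q['grip_width'])
w=imaging.snapshot('wrist'); cv2.imwrite('pics/w0.png',w)
E
```

```text
time_s: 1.1
eef_pos: [0.3166, -0.296, 0.231]
tool_rot: [-0.0, 0.914, 0.406, -0.0]
contact_force: [-0.0, 0.1, 0.0]
grip_width: 0.0
gripper_force: 0.0
time_s: 2.1
eef_pos: [0.4585, -0.0456, 0.1407]
tool_rot: [-0.0, 0.914, 0.405, -0.0]
contact_force: [0.4, -0.3, -0.5]
grip_width: 0.0001
gripper_force: 0.0
2.1 [ 0.45851864 -0.04560419  0.1406868 ] [[0.672, 0.741, -0.0], [0.741, -0.672, 0.0], [-0.0, -0.0, -1.0]] [ 0.44990053 -0.2721892  -0.48365411] 0.00012477638363838216
```

View pics/w0.png

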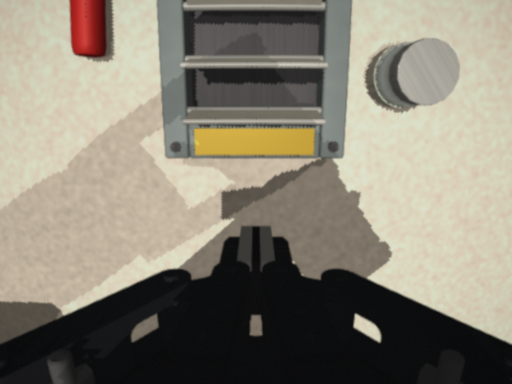

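The wrist view is square to the grille. The tab-end corners are at about (165,157) and (343,157), the fingertips at (256,230) and the jar at (418,75). I'll check the pose against this view.

```bash
python3 - <<'E'
from h import *
i=imaging.camera_info('wrist'); K=np.array([[i['fx'],0,i['cx']],[0,i['fy'],i['cy']],[0,0,1.]])
u=cv2.undistortPoints(np.array([[[165,157.]],[[343,157.]],[[159,20.]],[[351,20]]]),K,np.array([i['k1'],0,0,0,0.]))[:,0]
H=np.array(i['hand_eye']); v=np.c_[u,np.ones(4)]@H[:3,:3].T; c=H[:3,3]
s=(.1407-.03-c[2])/v[:,2]
print((c+v*s[:,None]).round(4))  # tool frame: x = along row
E
```

```text
[[ 0.0212 -0.069   0.1107]
 [ 0.0211  0.0675  0.1107]
 [ 0.1193 -0.0676  0.1107]
 [ 0.1193  0.0679  0.1107]]
```

```bash
python3 -m crank '[[1,0,0,-0.06,0,0,0],[1,0,0,-0.12,0,0,0],[1,0,0,-0.18,0,0,0],[1,0,0,-0.24,0,0,0],[1,0,0,-0.30,0,0,0],[1,0,0,-0.34,0,0,0],[1,0,0,-0.379,0,0,0],[1,0.013,0.015,-0.379,0,0,0],[1,0.027,0.03,-0.379,0,0,0],[1,0.04,0.044,-0.379,0,0,0]]'
python3 -m crank '[[1,0.016,0.018,0,0,0,0],[1,0.032,0.036,0,0,0,0],[1,0.048,0.053,0,0,0,0],[1,0.065,0.071,0,0,0,0],[1,0.081,0.089,0,0,0,0],[1,0.097,0.107,0,0,0,0],[1,0.113,0.124,0,0,0,0],[1,0.129,0.142,0,0,0,0],[1,0.145,0.160,0,0,0,0],[1,0.161,0.178,0,0,0,0]]'
```

```text
time_s: 3.15
eef_pos: [0.4691, -0.036, 0.0472]
tool_rot: [0.0, 0.914, 0.405, 0.001]
contact_force: [0.2, 0.1, -0.0]
grip_width: -0.0001
gripper_force: 0.0
time_s: 4.15
eef_pos: [0.5088, 0.0086, 0.0466]
tool_rot: [0.0, 0.914, 0.405, 0.0]
contact_force: [-0.9, -1.2, 1.1]
grip_width: -0.0004
gripper_force: 0.5
```

```bash
for i in 1; do python3 -m crank '[[1,0.016,0.018,0,0,0,0],[1,0.032,0.036,0,0,0,0],[1,0.048,0.053,0,0,0,0],[1,0.065,0.071,0,0,0,0],[1,0.081,0.089,0,0,0,0],[1,0.097,0.107,0,0,0,0],[1,0.113,0.124,0,0,0,0],[1,0.129,0.142,0,0,0,0],[1,0.145,0.160,0,0,0,0],[1,0.161,0.178,0,0,0,0]]'; done
python3 - <<'E'
from h import *
cv2.imwrite('pics/s1.png',cv2.resize(imaging.snapshot('scene')[155:265,205:335],(780,600),interpolation=cv2.INTER_CUBIC))
E
```

```text
time_s: 5.15
eef_pos: [0.5488, 0.053, 0.0465]
tool_rot: [0.0, 0.914, 0.405, -0.0]
contact_force: [-0.2, -1.4, 0.4]
grip_width: 0.0004
gripper_force: 0.3
```

View pics/s1.png

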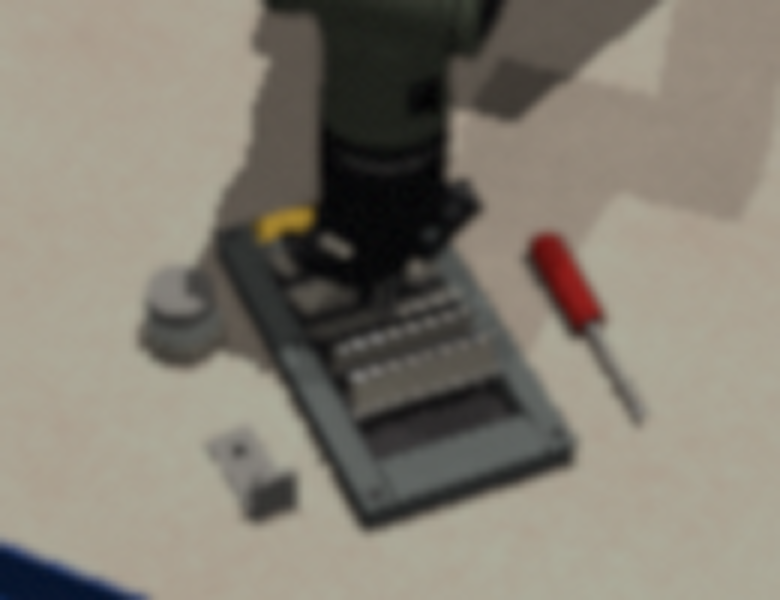

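Blades 1 and 2 are folded over beneath the hand (about (330,290)). Blades 3 to 5 still stand at (400,310) to (420,370), and the grille hasn't moved. I'll continue the pass.

```bash
python3 -m crank '[[1,0.016,0.018,0,0,0,0],[1,0.032,0.036,0,0,0,0],[1,0.048,0.053,0,0,0,0],[1,0.065,0.071,0,0,0,0],[1,0.081,0.089,0,0,0,0],[1,0.097,0.107,0,0,0,0],[1,0.113,0.124,0,0,0,0],[1,0.129,0.142,0,0,0,0],[1,0.145,0.160,0,0,0,0],[1,0.161,0.178,0,0,0,0]]'
python3 -m crank '[[1,0.016,0.018,0,0,0,0],[1,0.032,0.036,0,0,0,0],[1,0.048,0.053,0,0,0,0],[1,0.065,0.071,0,0,0,0],[1,0.081,0.089,0,0,0,0],[1,0.097,0.107,0,0,0,0],[1,0.113,0.124,0,0,0,0],[1,0.129,0.142,0,0,0,0],[1,0.145,0.160,0,0,0,0],[1,0.161,0.178,0,0,0,0]]'
```

```text
time_s: 6.2
eef_pos: [0.5892, 0.0975, 0.0466]
tool_rot: [0.0, 0.914, 0.405, -0.0]
contact_force: [-0.2, -0.7, -0.1]
grip_width: -0.0001
gripper_force: 0.5
time_s: 7.2
eef_pos: [0.6295, 0.1421, 0.0466]
tool_rot: [0.0, 0.914, 0.405, 0.0]
contact_force: [-0.3, -0.2, 0.2]
grip_width: 0.0002
gripper_force: 0.0
```

```bash
python3 -m crank '[[1,0,0,0.12,0,0,0],[1,-0.02,-0.022,0.22,0,0,0],[1,-0.1,-0.11,0.24,0,0,0],[1,-0.2,-0.22,0.24,0,0,0],[1,-0.3,-0.33,0.24,0,0,0],[1,-0.4,-0.44,0.24,0,0,0],[1,-0.5,-0.55,0.24,0,0,0],[1,-0.56,-0.616,0.24,0,0,0],[1,-0.592,-0.651,0.24,0,0,0],[1,-0.592,-0.651,0.24,0,0,0]]'
python3 - <<'E'
from h import *
cv2.imwrite('pics/w1.png',imaging.snapshot('wrist'))
E
```

```text
time_s: 8.2
eef_pos: [0.4808, -0.0216, 0.1068]
tool_rot: [0.0, 0.915, 0.404, 0.0]
contact_force: [0.1, -0.4, -0.2]
grip_width: -0.0003
gripper_force: 0.0
```

View pics/w1.png

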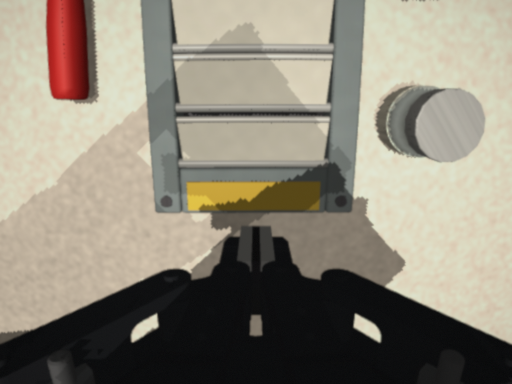

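The blades now lie partly folded, with their free edges raised. The hinge rods are at (250,163), (252,110) and (252,50), and the tab is at (255,196), undisturbed. Next is the low pass.

```bash
python3 -m crank '[[1,0,0,-0.08,0,0,0],[1,0,0,-0.15,0,0,0],[1,0,0,-0.2,0,0,0],[1,0,0,-0.25,0,0,0],[1,0,0,-0.27,0,0,0],[1,0,0,-0.285,0,0,0],[1,0,0,-0.285,0,0,0],[1,0.011,0.012,-0.285,0,0,0],[1,0.022,0.024,-0.285,0,0,0],[1,0.032,0.036,-0.285,0,0,0]]'
python3 -m crank '[[1,0.01,0.011,0,0,0,0],[1,0.02,0.022,0,0,0,0],[1,0.03,0.033,0,0,0,0],[1,0.04,0.044,0,0,0,0],[1,0.05,0.055,0,0,0,0],[1,0.06,0.066,0,0,0,0],[1,0.07,0.077,0,0,0,0],[1,0.08,0.088,0,0,0,0],[1,0.09,0.099,0,0,0,0],[1,0.1,0.11,0,0,0,0]]'
```

```text
time_s: 9.25
eef_pos: [0.4899, -0.0118, 0.0358]
tool_rot: [0.0, 0.914, 0.405, 0.001]
contact_force: [-0.0, -0.1, 0.1]
grip_width: 0.0002
gripper_force: 0.0
time_s: 10.25
eef_pos: [0.5143, 0.0157, 0.0353]
tool_rot: [0.0, 0.914, 0.405, 0.0]
contact_force: [-0.6, 0.4, 0.3]
grip_width: -0.0002
gripper_force: 0.1
```

```bash
python3 -m crank '[[1,0,0,-0.002,0,0,0],[1,0,0,-0.004,0,0,0],[1,0.01,0.011,-0.004,0,0,0],[1,0.02,0.022,-0.004,0,0,0],[1,0.03,0.033,-0.004,0,0,0],[1,0.04,0.044,-0.004,0,0,0],[1,0.05,0.055,-0.004,0,0,0],[1,0.06,0.066,-0.004,0,0,0],[1,0.07,0.077,-0.004,0,0,0],[1,0.08,0.088,-0.004,0,0,0]]'
```

```text
time_s: 11.25
eef_pos: [0.5344, 0.0377, 0.0343]
tool_rot: [0.0, 0.914, 0.405, 0.0]
contact_force: [-0.0, 0.7, 0.4]
grip_width: 0.0
gripper_force: 0.2
```

```bash
python3 -m crank '[[1,0.012,0.013,0,0,0,0],[1,0.023,0.025,0,0,0,0],[1,0.035,0.038,0,0,0,0],[1,0.046,0.051,0,0,0,0],[1,0.058,0.064,0,0,0,0],[1,0.069,0.076,0,0,0,0],[1,0.081,0.089,0,0,0,0],[1,0.092,0.102,0,0,0,0],[1,0.104,0.114,0,0,0,0],[1,0.115,0.127,0,0,0,0]]'
python3 -m crank '[[1,0.012,0.013,0,0,0,0],[1,0.023,0.025,0,0,0,0],[1,0.035,0.038,0,0,0,0],[1,0.046,0.051,0,0,0,0],[1,0.058,0.064,0,0,0,0],[1,0.069,0.076,0,0,0,0],[1,0.081,0.089,0,0,0,0],[1,0.092,0.102,0,0,0,0],[1,0.104,0.114,0,0,0,0],[1,0.115,0.127,0,0,0,0]]'
python3 -m crank '[[1,0.012,0.013,0,0,0,0],[1,0.023,0.025,0,0,0,0],[1,0.035,0.038,0,0,0,0],[1,0.046,0.051,0,0,0,0],[1,0.058,0.064,0,0,0,0],[1,0.069,0.076,0,0,0,0],[1,0.081,0.089,0,0,0,0],[1,0.092,0.102,0,0,0,0],[1,0.104,0.114,0,0,0,0],[1,0.115,0.127,0,0,0,0]]'
```

```text
time_s: 12.25
eef_pos: [0.5631, 0.0695, 0.0343]
tool_rot: [0.0, 0.914, 0.405, 0.0]
contact_force: [-0.2, 0.7, 1.0]
grip_width: 0.0002
gripper_force: 0.1
time_s: 13.25
eef_pos: [0.5918, 0.1011, 0.0343]
tool_rot: [0.0, 0.914, 0.405, -0.0]
contact_force: [-1.0, -2.9, 1.4]
grip_width: 0.0001
gripper_force: 1.0
time_s: 14.25
eef_pos: [0.6207, 0.133, 0.0343]
tool_rot: [0.0, 0.914, 0.405, 0.0]
contact_force: [-0.4, -0.6, -0.1]
grip_width: -0.0005
gripper_force: 0.0
```

```bash
python3 -m crank '[[1,0,0,0.08,0,0,0],[1,0,0,0.2,0,0,0],[1,-0.05,-0.055,0.32,0,0,0],[1,-0.14,-0.15,0.4,0,0,0],[1,-0.24,-0.26,0.45,0,0,0],[1,-0.34,-0.37,0.45,0,0,0],[1,-0.44,-0.48,0.45,0,0,0],[1,-0.54,-0.59,0.45,0,0,0],[1,-0.64,-0.7,0.45,0,0,0],[1,-0.64,-0.7,0.45,0,0,0]]'
python3 - <<'E'
from h import *
a=imaging.snapshot('wrist')[:240,90:420]; b=imaging.snapshot('scene')[165:265,205:335]
cv2.imwrite('pics/f1.png',np.hstack([cv2.resize(a,(400,600)) if 0 else cv2.resize(a,(412,300)),cv2.resize(b,(388,300),interpolation=cv2.INTER_CUBIC)]))
E
```

```text
time_s: 15.25
eef_pos: [0.4572, -0.0442, 0.1469]
tool_rot: [-0.0, 0.915, 0.403, -0.001]
contact_force: [0.6, 0.2, 1.0]
grip_width: -0.0001
gripper_force: 0.0
```

View pics/f1.png

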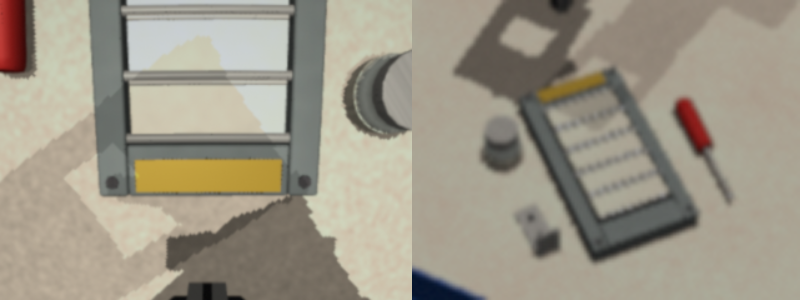

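The left half (wrist view) shows the blades flush between the hinge rods at y≈12, 75 and 138, with the tab corners at (100,195) and (318,195), where they were before. The right half (scene view) shows all five blades flat and white in the frame. The jar, bracket and screwdriver haven't moved, and the tool is clear of the grille.

```bash
python3 -c "
from bench import job_done
print(job_done())"
```

```text
the job is handed in; nothing more can be done
None
```

The job is handed in: all five blades look flat in the last pictures, folded from the tab end in two light passes (under about 4 N at each reading), with the grille and its neighbours unmoved and the arm clear, at about 15 s of the 38 s allowed.

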